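# Clamp the flanged filter onto the vacuum port

## Task

Fit the steel filter with the blue band onto the vacuum port: set its flange gently on the port's face and slide it flat under the lip of the fixed clamp half up to the sprung pad, then swing the hinged jaw with the black knob round both flanges up to the filter. Finally turn the lever with the red knob until it rests firmly on its stop pin, so that its hook holds the jaw shut. Press lightly on the sealing face, do not force jaw or lever, and leave the other things on the bench where they are.

Things in the scene. Friction and masses are not known exactly. Their poses are not given: they have to be found in the camera images.
- filter_mid (a point): Centre (half-way up, 32.5 mm above its underside) of the loose filter: a steel flange disc 58 mm across and 8 mm thick at the bottom, on it an aluminium tube 32 mm across with a blue band near its closed top; 65 mm tall in all, about 0.3 kg, standing upright. z = its axis, up. Grip it by the tube in its upper half; round, so its yaw does not matter.
- filter_foot (a point): Centre of the underside of the filter's flange.
- filter: The loose filter itself; origin at the centre of its underside, z = its axis.
- port: The fixed upright vacuum port in the middle of the clamp: a steel pipe stub with a flange 58 mm across. Same frame as clamp.
- port_face (a point): Centre of the port's flat sealing face (top of the fixed flange, 85 mm above the bench), where the centre of the filter's underside belongs. Axes as the clamp. An orange sprung pad under the fixed lip meets the filter's flange when its centre is about 3.5 mm short (-x) of this point; it resists with 14 N, then 3.5 N more per mm. The filter may be left there: the latch draws it home.
- clamp: Grey block (110 x 200 x 45 mm) carrying port, fixed clamp half and pivots; origin on the bench below the port's centre, z up. The fixed half stands on the +x side (+-60 deg): wall at radius 30.5 mm; a lip overhangs from radius 21 mm outward, 94.7 to 100 mm above the bench. A flange flat on the face slides under it in +x with 1.7 mm to spare; lower it with its centre 14 to 18 mm on the -x side.
- jaw_knob (a point): Centre of the black upright round knob on the jaw's free end: 18 mm across, 120 to 160 mm above the bench, 108 mm from the hinge axis. The jaw stands open to the clamp's -x side and shuts counter-clockwise seen from above, with little drag, staying where left. It meets the filter (resting on the pad) some 7 mm before home; it need not be pushed further, the lever's hook draws it in.
- jaw_home (a point): Where point jaw_knob is when the jaw is fully shut (a fixed point of the clamp).
- lever_home (a point): Where point lever_knob is when the lever is fully home on its hard stop (a fixed point of the clamp).
- jaw_hinge (a point): Point on the jaw's upright hinge axis at the height of the black knob; at (0, 46) mm in the clamp's x, y.
- lever_knob (a point): Centre of the red upright round knob at the lever's end: 18 mm across, 112 to 152 mm above the bench, 85 mm from the pivot axis. The lever shuts clockwise seen from above, by about 1.35 to 1.6 rad. About 7 N of friction at the knob hold it where left; while the hook draws the jaw in it takes up to 15 N. Close to home only the friction is felt until the bar meets the stop pin.
- lever_pivot (a point): Point on the lever's upright pivot axis at the height of the red knob; at (14, -64) mm in the clamp's x, y. The lever's hook catches the pin below the black knob.
- stop_pin: Dark steel pin (10 mm across, top 111 mm above the bench) fixed on the clamp's block, the lever's hard stop: the lever's flat bar meets it when fully home. Same frame axes as the clamp; origin at the pin's foot axis, bench height.
- lever: The latch lever; origin on its upright pivot axis at bench height.
- jaw: The swinging jaw (aluminium half ring with a lip at the same height as the fixed one); origin on its upright hinge axis at bench height.
- spare: Bystander: small plastic blank, black 40 mm flange and grey 22 mm stem, 46 mm tall. It may stand where the filter stood in another run. Leave alone.
- grease: Bystander: amber jar, 44 mm across, 45 mm tall.
- driver: Bystander: grey screwdriver lying on the bench.
- seal: Bystander: brass ring, 48 mm across, 7 mm tall.
Not all that is in view belongs to the job. Leave any green or purple look-alike of the filter alone.

How it is judged (in metres and radians):
On the way, in this order (a step that is already met when the one before it is completed fails the run):
1. the filter stands flat on the port's face, its flange under the fixed lip, the jaw still open (horizontal distance between filter_foot and port_face below 0.0075 m and z of filter_foot in the frame of port_face below 0.0015 m and angle between filter's own z axis and vertical below 0.05 rad and distance between jaw_knob and jaw_home above 0.05 m), for 0.2 s.
2. the jaw is swung round both flanges up to the filter (distance between jaw_knob and jaw_home below 0.014 m), for 0.2 s.
At the end, for the whole second after the job is handed in: Filter upright and still on the port: underside within 1.5 mm of the face, centre within 3 mm of the port's centre, tilt under 0.04 rad; jaw shut (knob within 4 mm of jaw_home) and lever on its stop (knob within 1.5 mm of lever_home) (distance between jaw_knob and jaw_home below 0.004 m and distance between lever_knob and lever_home below 0.0015 m and horizontal distance between filter_foot and port_face below 0.003 m and z of filter_foot in the frame of port_face below 0.0015 m and angle between filter's own z axis and vertical below 0.04 rad and linear speed of filter below 0.01 m/s); the robot touches nothing.
It fails at once if the filter is pressed on the port's sealing face with more than 30 N (contact force between filter and port above 30 N).
It fails at once if the lever is driven onto its stop pin with more than 35 N (contact force between lever and stop_pin above 35 N).
It fails at once if the jaw is forced against the filter with more than 60 N (contact force between jaw and filter above 60 N).
It fails at once if the spare blank, jar, screwdriver or brass ring is shifted by more than 20 mm (distance of any of spare, grease, driver, seal from where it was at the start of the episode above 0.02 m).
It also fails if it takes over 72 s, if anything falls off the work surface, if the arm or the gripper's body presses on something with over 40 N, if the wrist force passes 120 N, or if a joint passes its speed limit or range.

## Robot

A 6-joint arm with a two-finger parallel gripper is mounted at the origin on the work surface. World frame = base frame: x ahead of the robot, y to its left, z up, the work surface at z = 0. Lengths are in m, angles in degrees, forces in N, time in s.
With the tool pointing down it reaches from about 0.35 to 0.875 m from the base axis. Payload 4.2 kg.
Tool frame: the origin (TCP) lies midway between the tips of the shut fingers; the grasp point (between the pads) lies 19 mm behind it; y points along the fingers, z is the direction in which the jaws open and shut, and the axes are right-handed (so a half turn about y gives the same grasp; the last joint's range is limited). The gripper opens to 87 mm and grips with 3 to 60 N. Pads are 19 mm wide; open, the fingers measure 117 mm over their backs; the gripper's body (75 mm by 190 mm) begins 51 mm behind the grasp point.
Start: joints at [-48.381, 22.042, 0.453, 0, -68.411, -14.817], TCP at [0.282, -0.558, 0.223] pointing down, gripper open.
Joint ranges: [-179.83, 179.83], [-69.29, 118.12], [-61.27, 80.66], [-181.25, 117.63], [-171.15, -9.14], [-177.46, 177.46]. Speed limits (degrees/s): [159.86, 159.86, 180, 180, 180, 180].

## Interface

Orientations are given as [roll, pitch, yaw] about the fixed x, y, z axes, in that order (R = Rz(yaw) Ry(pitch) Rx(roll)).
In Python, from workcell import env gives the robot as it stands. The module is installed in compiled form; this text tells all that it offers. Calls block until the motion is done:
- env.goto(position, orientation): joint-space move of the TCP to a pose.
- env.move_straight(position, rotation=None, rate=0.15, force_limit=None): straight line of the TCP; rotation=None keeps the orientation; rate is the mean speed in m/s. With force_limit (N) it stops when the force on the tool has changed by that much, and returns True; else False.
- env.set_joints(angles): joint-space move.
- env.gripper_to(opening, grasp_force=None): opening from 0.0 (shut) to 1.0 (fully open); grasp_force is the grip in N (None keeps the last); returns when the fingers have stopped.
- env.dwell(seconds).
- env.inverse_kinematics(position, orientation): joint angles nearest the present ones, or None.
- env.read_state(): the state.
- env.grab_frame(name): name is "side" or "top" or "wrist"; returns a dict with "image" (400x640x3 uint8, blue, green, red), "fx", "fy", "cx", "cy" (pixels), "position" and "orientation" of the camera in the world. Camera axes: x right, y up, looking along -z (the intrinsics and any distortion apply to the point x, -y, -z); pixel columns grow to the right and rows downward; lengths in m; the calibration is good to about 2 mm. A picture is of the moment at which its call begins. There is no depth.
A pose or a line that the arm cannot do raises env.Unreachable and nothing moves.
- env.close_job(): hands the job in, once; it reports no verdict.
Trained networks look in a picture, given as the dict that the camera call returned (one of the last four; its "shot" number tells which), for a name from the list of things; names that differ only in an ending like _2 or _b are one class to them, and where a whole thing is asked for, a point or a joint stands for the part that bears it (a point fixed in the world has none). Each returns a list of dicts, best first, with "score" (0 to 1); they miss things now and then, are a little off and sometimes report something else, mostly with a low value. They report only what shows in the picture. A call takes as long as a camera call. They do not tell look-alikes from the thing itself.
- env.search_frame(picture, thing): "xyz" ([x, y, z] in m, in world coordinates, good to about 4 mm: the middle of the surface that is visible of it).
- env.trace(picture, thing): "mask" (400x640 bool, what is visible of it).
The state is a dict: "clock": time; "joint_positions": joint angles; "qvel": joint speeds; "joint_torque": joint torques, N m; "position": TCP position; "tool_rot": TCP orientation; "force": force on the tool from outside, world axes, zero at the start; "wrist_torque": the same for the moment, N m; "opening": opening from 0.0 (shut) to 1.0 (fully open).
Only numpy, scipy, OpenCV 4.12 (cv2) and the standard library are available. Lean on these libraries where they do the work, as an engineer would, in place of code of your own. Each camera call takes 0.05 s, during which the arm holds its last target.

## Working session

There is one attempt and no reset: what is moved stays moved. The work goes in short steps, each a Python script; the robot and the scene stay as the last script left them, time stands still between calls to the robot, and variables do not carry over. Pictures are saved under pics/ and viewed, and the job is handed in when it is done.

```bash
mkdir -p pics; ls; python3 - <<'E'
from workcell import env
import cv2,numpy as np
s=env.read_state(); print(s)
for n in ["side","top","wrist"]:
    f=env.grab_frame(n); cv2.imwrite(f"pics/{n}0.png",f["image"]); print(n,{k:v for k,v in f.items() if k!="image"})
    for t in ["filter","filter_mid","jaw_knob","lever_knob","port_face","clamp","stop_pin","lever_pivot","jaw_hinge","spare"]:
        r=env.search_frame(f,t)
        print(t,[(np.round(d["xyz"],4).tolist(),round(d["score"],2)) for d in r[:3]])
        if f is not None and t=="jaw_knob": pass
print(env.read_state()["clock"])
E
```

```text
pics
{'clock': 0.0, 'joint_positions': array([-4.83810750e+01,  2.20908616e+01,  3.81773675e-01, -2.85030913e-02,
       -6.84110833e+01, -1.48202020e+01]), 'qvel': array([ 0.01024488,  0.0066297 , -0.03738278, -0.01871187,  0.0137847 ,
       -0.01317228]), 'joint_torque': array([ 5.13484576e-05, -3.90662026e+01,  1.87405854e+01,  4.22001421e+00,
        1.09003848e-02, -2.03626182e-04]), 'position': array([ 0.28157558, -0.55732172,  0.22147342]), 'tool_rot': array([-8.98770506e+01,  5.13825285e-03,  2.67882132e+01]), 'force': array([ 0.36442467,  0.06558501, -0.70026848]), 'wrist_torque': array([ 0.02369296, -0.02444799,  0.05412081]), 'opening': 1.0012393463201343}
side {'fx': 423.8857717873245, 'fy': 423.8857717873245, 'cx': 318.6802767183704, 'cy': 206.5449984941052, 'position': array([0.23201314, 0.95947615, 1.14553148]), 'orientation': array([  43.32934971,    0.19716643, -165.56967191]), 'shot': 1}
filter [([0.445, -0.4467, 0.0256], 0.7), ([0.3594, -0.3087, 0.0211], 0.63), ([0.5825, -0.2879, 0.0224], 0.44)]
filter_mid [([0.5506, -0.3939, 0.0241], 0.64), ([0.587, -0.2928, 0.02
[... 1037 characters left out ...]
0.28)]
stop_pin []
lever_pivot [([0.5456, 0.0189, 0.0463], 0.87), ([0.574, -0.0428, 0.1145], 0.66)]
jaw_hinge [([0.5476, 0.0175, 0.0449], 0.6)]
spare [([0.5091, -0.2339, 0.0094], 0.71)]
wrist {'fx': 333.96251021920267, 'fy': 333.96251021920267, 'cx': 314.047710245415, 'cy': 202.4586650333077, 'position': array([ 0.20866268, -0.59461649,  0.38516562]), 'orientation': array([-1.72297802e+01, -4.12242612e-02,  1.16771611e+02]), 'shot': 3}
filter [([0.4355, -0.4665, 0.0592], 0.89), ([0.4542, -0.3621, 0.0096], 0.64)]
filter_mid [([0.4533, -0.3668, 0.0102], 0.8), ([0.4378, -0.4685, 0.0635], 0.65)]
jaw_knob []
lever_knob []
port_face []
clamp []
stop_pin []
lever_pivot []
jaw_hinge []
spare []
1.65
```

View pics/side0.png

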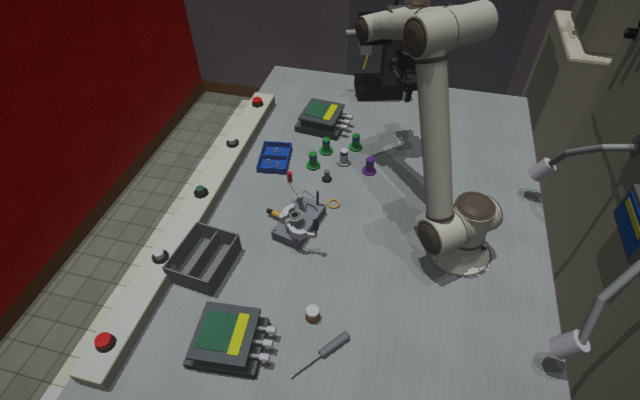

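View pics/top0.png

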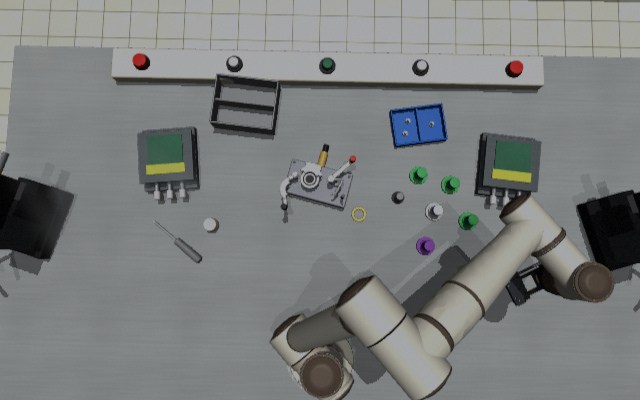

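View pics/wrist0.png

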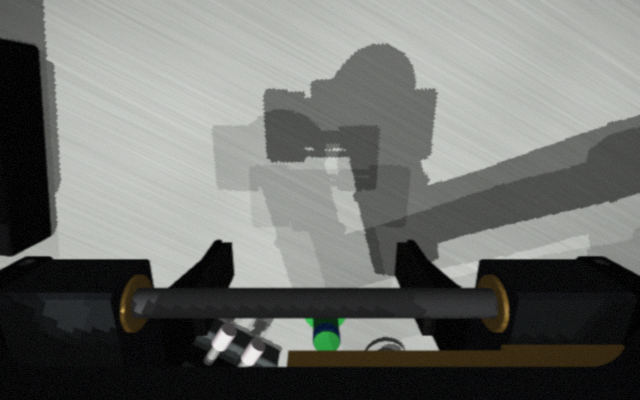

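Candidates for the filter, in top-image pixels: green at (418,175), (451,184) and (468,220), purple at (425,245), silver/white at (434,211), and the small dark spare at (398,197). By description I pick the silver one at (434,211), and I'll check it in a close crop.

```bash
python3 - <<'E'
import cv2,numpy as np
t=cv2.imread("pics/top0.png"); s=cv2.imread("pics/side0.png")
a=cv2.resize(t[150:260,370:490],None,fx=3.3,fy=3.3,interpolation=cv2.INTER_CUBIC)
b=cv2.resize(s[125:185,300:385],None,fx=4.6,fy=4.6,interpolation=cv2.INTER_CUBIC)
h=max(a.shape[0],b.shape[0]); o=np.zeros((h,a.shape[1]+b.shape[1],3),np.uint8); o[:a.shape[0],:a.shape[1]]=a; o[:b.shape[0],a.shape[1]:]=b
cv2.imwrite("pics/c1.png",o); print(o.shape)
a=cv2.resize(t[135:235,265:375],None,fx=3.6,fy=3.6,interpolation=cv2.INTER_CUBIC)
b=cv2.resize(s[160:255,255:350],None,fx=3.8,fy=3.8,interpolation=cv2.INTER_CUBIC)
h=max(a.shape[0],b.shape[0]); o=np.zeros((h,a.shape[1]+b.shape[1],3),np.uint8); o[:a.shape[0],:a.shape[1]]=a; o[:b.shape[0],a.shape[1]:]=b
cv2.imwrite("pics/c2.png",o); print(o.shape)
E
```

```text
(363, 787, 3)
(361, 757, 3)
```

View pics/c1.png

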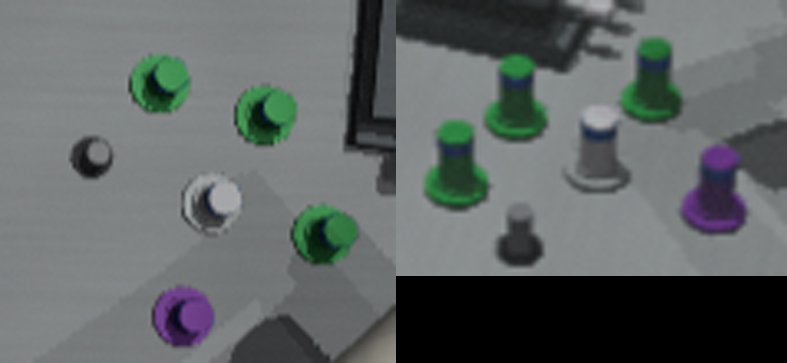

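View pics/c2.png

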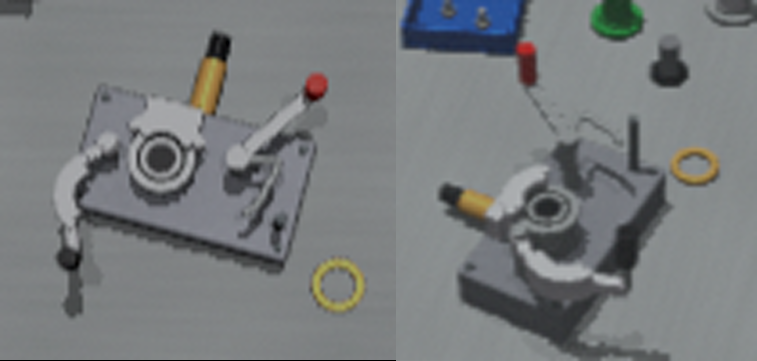

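The crop settles it: only the silver body at top (434,211), side (344,157), has a white/steel tube and blue band. The others are green or purple, and the dark short one is the spare. The clamp has the black knob at top (284,206) and the red knob at (352,158). I'll refine positions from the wrist camera.

```bash
cat > h.py <<'E'
from workcell import env
import cv2,numpy as np
from scipy.spatial.transform import Rotation as Ro
def rot(o): return Ro.from_euler('xyz',o,degrees=True).as_matrix()
def ray(f,u,v):
    d=np.array([(u-f['cx'])/f['fx'],-(v-f['cy'])/f['fy'],-1.0]); d=rot(f['orientation'])@d
    return np.array(f['position']),d/np.linalg.norm(d)
def onplane(f,u,v,z):
    p,d=ray(f,u,v); return p+d*(z-p[2])/d[2]
def proj(f,X):
    c=rot(f['orientation']).T@(np.array(X)-f['position']); return np.array([f['cx']+f['fx']*c[0]/-c[2],f['cy']-f['fy']*c[1]/-c[2]])
def tri(obs):
    A=np.zeros((3,3));b=np.zeros(3)
    for f,u,v in obs:
        p,d=ray(f,u,v);M=np.eye(3)-np.outer(d,d);A+=M;b+=M@p
    return np.linalg.solve(A,b)
def shot(n,name):
    f=env.grab_frame(n); cv2.imwrite(f"pics/{name}.png",f["image"]); return f
def down(yaw): return [-90,0,yaw]
def sf(f,t,n=3):
    r=env.search_frame(f,t); print(t,[(np.round(d["xyz"],4).tolist(),round(d["score"],2),np.round(proj(f,d["xyz"])).tolist()) for d in r[:n]]); return r
def st():
    s=env.read_state(); print("clk %.2f pos %s rot %s F %s M %s op %.3f"%(s["clock"],np.round(s["position"],4),np.round(s["tool_rot"],2),np.round(s["force"],1),np.round(s["wrist_torque"],2),s["opening"])); return s
E
python3 - <<'E'
from h import *
import pickle
class F(dict):pass
tf=dict(fx=519.7501279862745,fy=519.7501279862745,cx=316.57159914585924,cy=195.89838974709264,position=np.array([0.33023482,0.01460888,1.67335195]),orientation=np.array([6.26168576,0.18177802,-88.7956868]))
for nm,u,v,z in [("silver flange",433,212,.004),("g1",418,175,.004),("g2",450,185,.004),("g3",467,221,.004),("purple",425,246,.004),("spare",398,198,.01),("port",310,179,.085),("jawknob",284,206,.16),("redknob",352.5,158,.152)]:
    print(nm,np.round(onplane(tf,u,v,z),4))
# IK tests
for p in [(0.46,-0.35,.03),(0.55,0.05,.116)]:
  for yaw in range(-180,181,30):
    q=env.inverse_kinematics(p,down(yaw)); print(p,yaw,None if q is None else np.round(q,0))
E
```

```text
silver flange [ 0.4689 -0.3519  0.004 ]
g1 [ 0.5882 -0.3037  0.004 ]
g2 [ 0.5576 -0.4072  0.004 ]
g3 [ 0.4422 -0.4609  0.004 ]
purple [ 0.3594 -0.326   0.004 ]
spare [ 0.5112 -0.2383  0.01  ]
port [0.5564 0.0447 0.085 ]
jawknob [0.4645 0.1175 0.16  ]
redknob [ 0.6124 -0.0813  0.152 ]
(0.46, -0.35, 0.03) -180 [-21.  29. -19.   0. -41. 111.]
(0.46, -0.35, 0.03) -150 [-21.  29. -19.   0. -41. 141.]
(0.46, -0.35, 0.03) -120 [-21.  29. -19.   0. -41. 171.]
(0.46, -0.35, 0.03) -90 [ -21.   29.  -19.   -0.  -41. -159.]
(0.46, -0.35, 0.03) -60 [ -21.   29.  -19.   -0.  -41. -129.]
(0.46, -0.35, 0.03) -30 [-21.  29. -19.  -0. -41. -99.]
(0.46, -0.35, 0.03) 0 [-21.  29. -19.  -0. -41. -69.]
(0.46, -0.35, 0.03) 30 [-21.  29. -19.   0. -41. -39.]
(0.46, -0.35, 0.03) 60 [-21.  29. -19.   0. -41.  -9.]
(0.46, -0.35, 0.03) 90 [-21.  29. -19.   0. -41.  21.]
(0.46, -0.35, 0.03) 120 [-21.  29. -19.   0. -41.  51.]
(0.46, -0.35, 0.03) 150 [-21.  29. -19.   0. -41.  81.]
(0.46, -0.35, 0.03) 180 [-21.  29. -19.   0. -41. 111.]
(0.55, 0.05, 0.116) -180 [ 22.  21. -18.   0. -51.  68.]
(0.55, 0.05, 0.116) -150 [ 22.  21. -18.   0. -51.  98.]
(0.55, 0.05, 0.116) -120 [ 22.  21. -18.   0. -51. 128.]
(0.55, 0.05, 0.116) -90 [ 22.  21. -18.   0. -51. 158.]
(0.55, 0.05, 0.116) -60 [  22.   21.  -18.    0.  -51. -172.]
(0.55, 0.05, 0.116) -30 [  22.   21.  -18.   -0.  -51. -142.]
(0.55, 0.05, 0.116) 0 [  22.   21.  -18.   -0.  -51. -112.]
(0.55, 0.05, 0.116) 30 [ 22.  21. -18.  -0. -51. -82.]
(0.55, 0.05, 0.116) 60 [ 22.  21. -18.   0. -51. -52.]
(0.55, 0.05, 0.116) 90 [ 22.  21. -18.   0. -51. -22.]
(0.55, 0.05, 0.116) 120 [ 22.  21. -18.   0. -51.   8.]
(0.55, 0.05, 0.116) 150 [ 22.  21. -18.   0. -51.  38.]
(0.55, 0.05, 0.116) 180 [ 22.  21. -18.   0. -51.  68.]
```

```bash
python3 - <<'E'
from h import *
yaw=70; d=np.array([np.cos(np.radians(yaw)),np.sin(np.radians(yaw)),0])
t=np.array([.469,-.352,0]); 
env.goto((t-d*.03+[0,0,.24]).tolist(),down(yaw)); st()
f=shot("wrist","w1"); print(f['position'],f['orientation'])
sf(f,"filter");r=sf(f,"filter_mid")
for tr in env.trace(f,"filter")[:3]:
    m=tr["mask"].astype(np.uint8); ys,xs=np.nonzero(m); print(tr["score"],xs.min(),xs.max(),ys.min(),ys.max())
print(proj(f,[.469,-.352,.065]),proj(f,[.469,-.352,0]))
E
```

```text
clk 2.64 pos [ 0.4582 -0.3807  0.2399] rot [-8.997e+01  1.000e-02  6.992e+01] F [-0.2  0.   0.5] M [-0.04  0.12  0.05] op 1.001
[ 0.42999417 -0.45742077  0.40253223] [-1.72509819e+01 -5.84222490e-02  1.59888531e+02]
filter [([0.468, -0.3597, 0.0203], 0.85, [312.0, 191.0]), ([0.4409, -0.4625, 0.0065], 0.8, [303.0, 98.0]), ([0.5798, -0.3082, 0.0131], 0.74, [244.0, 255.0])]
filter_mid [([0.5467, -0.4043, 0.0209], 0.87, [236.0, 179.0]), ([0.5726, -0.3049, 0.0105], 0.71, [251.0, 255.0]), ([0.4688, -0.3618, 0.0206], 0.63, [311.0, 190.0])]
0.8 279 328 73 126
0.78 230 265 237 287
0.73 290 336 171 222
[313.36890672 209.26651227] [313.41678852 192.845172  ]
```

View pics/w1.png

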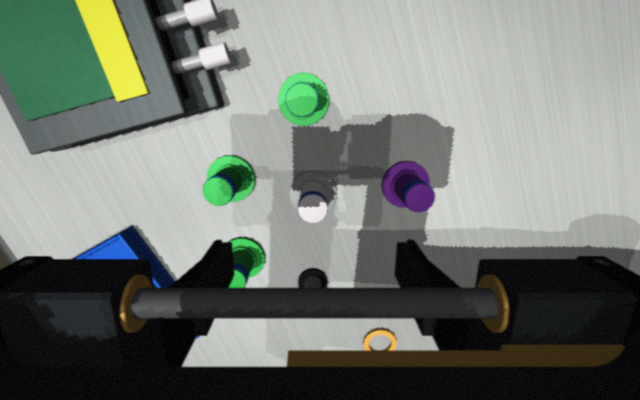

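The filter top is at (312,208) and its flange at (312,192), within 1 px of the estimate (0.469,-0.352). I'll centre it with a pre-grip turned 90°, then grip it for the carry.

```bash
python3 - <<'E'
from h import *
f=dict(fx=333.96,fy=333.96,cx=314.05,cy=202.46,position=np.array([0.42999417,-0.45742077,0.40253223]),orientation=np.array([-1.72509819e+01,-5.84222490e-02,1.59888531e+02]))
p=onplane(f,312.5,208,.065); print(p, onplane(f,312.5,192,.008))
x,y=p[:2]
env.goto([x,y,.12],down(-20))
env.move_straight([x,y,.028],rate=.12); st()
env.gripper_to(0.3,8); s=st()
env.gripper_to(0.75)
env.move_straight([x,y,.028],rotation=down(70),rate=.12); st()
env.gripper_to(0.3,35); s=st()
env.move_straight([x,y,.1],rate=.15)
env.dwell(.2); st()
E
```

```text
[ 0.46938068 -0.35365319  0.065     ] [ 0.46891132 -0.35549315  0.008     ]
clk 5.20 pos [ 0.47   -0.354   0.0288] rot [-9.002e+01 -9.000e-02 -1.998e+01] F [ 0.5  0.5 -0.3] M [-0.05 -0.06 -0.03] op 1.002
clk 6.15 pos [ 0.4694 -0.3536  0.0279] rot [-89.99   0.   -20.  ] F [-0.6  0.9 -0.5] M [ 0.08 -0.09 -0.03] op 0.364
clk 8.72 pos [ 0.4694 -0.3537  0.028 ] rot [-90.     0.    69.98] F [-0.7  0.7  0.5] M [0.01 0.04 0.02] op 0.750
clk 9.42 pos [ 0.4697 -0.3538  0.0281] rot [-90.04   0.    70.  ] F [ 0.6 -0.4 -0.6] M [-0.14 -0.16 -0.02] op 0.358
clk 10.25 pos [ 0.4685 -0.3533  0.0985] rot [-8.983e+01 -2.000e-02  6.999e+01] F [ 0.2 -0.1 -2.8] M [0.01 0.09 0.02] op 0.358
```

```bash
python3 - <<'E'
from h import *
import pickle
P=np.array([.556,.045,0]); fs=[]
for i,(yaw,o) in enumerate([(74,.02),(-106,.02)]):
    d=np.array([np.cos(np.radians(yaw)),np.sin(np.radians(yaw)),0])
    env.goto((P+d*o+[0,0,.27]).tolist(),down(yaw)); env.dwell(.15); st()
    f=shot("wrist",f"k{i}"); fs.append(f)
    for t in ["jaw_knob","lever_knob","port_face","stop_pin","lever_pivot","jaw_hinge","jaw_home","lever_home"]: sf(f,t,2)
pickle.dump(fs,open("k.pkl","wb"))
E
```

```text
clk 12.08 pos [0.5615 0.0632 0.2695] rot [-8.995e+01  4.000e-02  7.391e+01] F [ 0.3 -0.  -3.1] M [ 0.06  0.12 -0.02] op 0.358
jaw_knob [([0.471, 0.1182, 0.0977], 0.87, [410.0, 208.0])]
lever_knob [([0.5771, -0.0464, 0.1115], 0.96, [263.0, 76.0])]
port_face [([0.5549, 0.0481, 0.0836], 0.83, [316.0, 164.0]), ([0.3161, 0.4039, 0.0256], 0.29, [539.0, 342.0])]
stop_pin [([0.5036, -0.0534, 0.1088], 0.59, [340.0, 44.0])]
lever_pivot []
jaw_hinge [([0.5464, -0.0003, 0.0433], 0.68, [311.0, 114.0])]
jaw_home [([0.5439, 0.0047, 0.0456], 0.98, [314.0, 118.0]), ([0.5603, 0.0501, 0.2716], 0.43, [309.0, 237.0])]
lever_home [([0.549, 0.0063, 0.0435], 0.64, [310.0, 121.0]), ([0.5775, -0.0446, 0.1082], 0.22, [264.0, 79.0])]
clk 15.38 pos [0.5505 0.0258 0.27  ] rot [ -90.   -0. -106.] F [ 0.1  0.6 -2.5] M [-0.16  0.08  0.01] op 0.354
jaw_knob [([0.5039, 0.1199, 0.0965], 0.67, [241.0, 104.0])]
lever_knob [([0.5958, -0.0569, 0.1123], 0.89, [378.0, 248.0])]
port_face [([0.5595, 0.0494, 0.0866], 0.56, [317.0, 156.0])]
stop_pin [([0.5586, 0.0647, 0.0445], 0.42, [312.0, 137.0])]
lever_pivot [([0.5587, 0.0642, 0.0451], 0.77, [312.0, 138.0]), ([0.5187, -0.2294, 0.009], 0.61, [341.0, 332.0])]
jaw_hinge [([0.5623, 0.0628, 0.049], 0.71, [315.0, 139.0])]
jaw_home [([0.5593, 0.0636, 0.0457], 0.62, [313.0, 138.0])]
lever_home [([0.561, 0.0655, 0.045], 0.88, [314.0, 136.0]), ([0.5162, -0.2272, 0.0089], 0.44, [339.0, 331.0])]
```

View pics/k0.png

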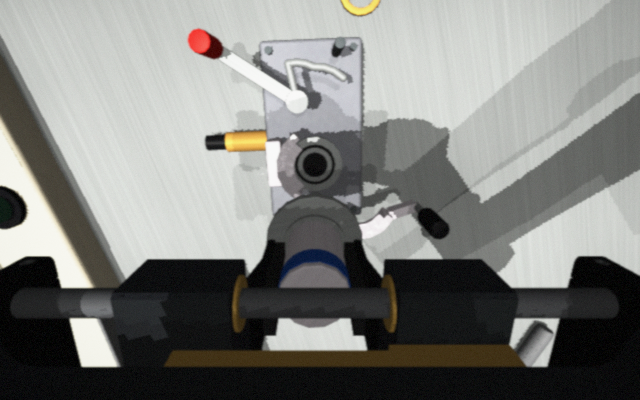

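View pics/k1.png

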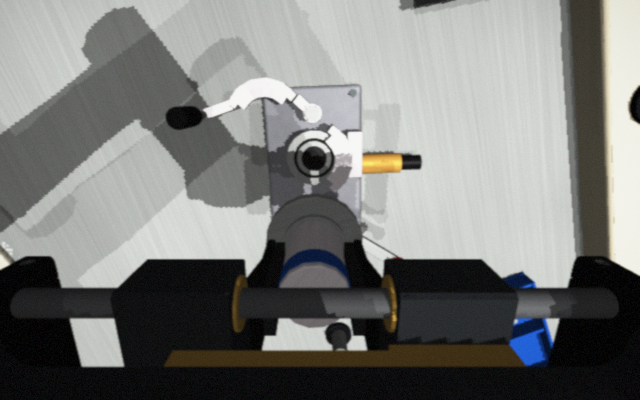

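```bash
python3 - <<'E'
import cv2,numpy as np
a=cv2.imread("pics/k0.png")[30:220,180:460]; b=cv2.imread("pics/k1.png")[70:220,160:440]
cv2.imwrite("pics/z0.png",cv2.resize(a,None,fx=2.85,fy=2.85,interpolation=cv2.INTER_CUBIC))
cv2.imwrite("pics/z1.png",cv2.resize(b,None,fx=2.85,fy=2.85,interpolation=cv2.INTER_CUBIC))
E
```

```text
(no output)
```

View pics/z0.png

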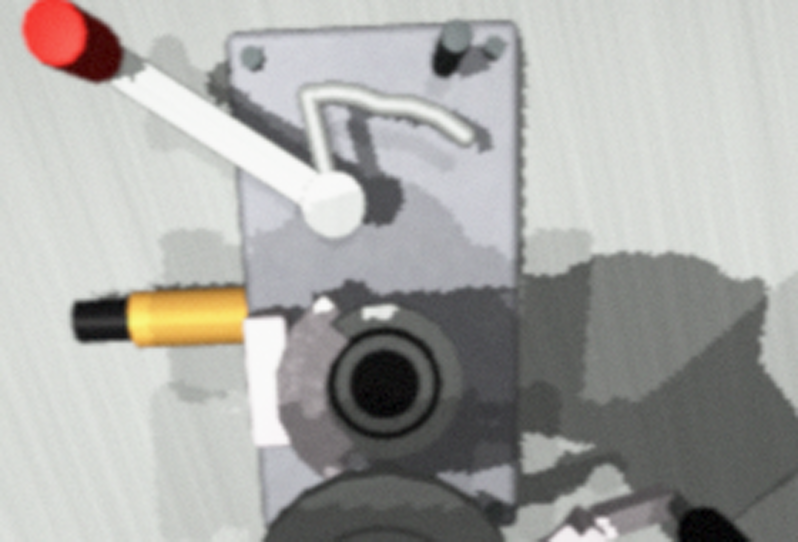

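View pics/z1.png

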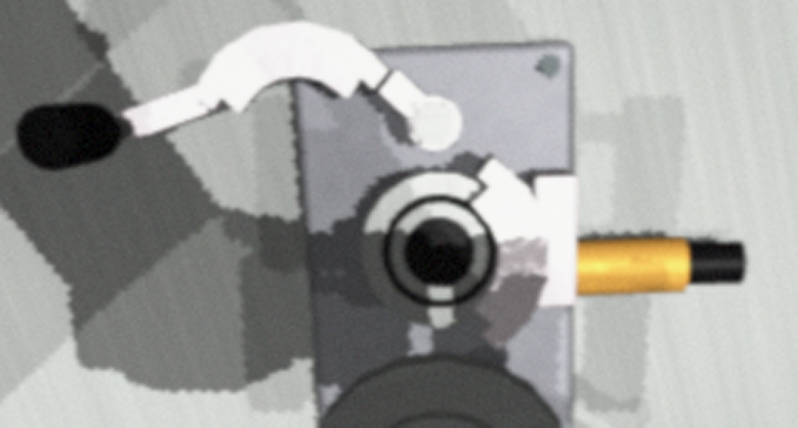

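```bash
python3 - <<'E'
from h import *
import pickle
fs=pickle.load(open("k.pkl","rb"))
a=lambda u,v:(180+(u+.5)/2.85-.5,30+(v+.5)/2.85-.5)
b=lambda u,v:(160+(u+.5)/2.85-.5,70+(v+.5)/2.85-.5)
p0=onplane(fs[0],*a(385,384),.085);p1=onplane(fs[1],*b(440,250),.085);print("port",p0,p1)
def ang(q,r): d=r-q; return np.degrees(np.arctan2(d[1],d[0])),np.linalg.norm(d)
c=[onplane(fs[0],*a(*q),.045) for q in [(231,36),(519,22),(262,515),(515,505)]]
print("edge top (-x dir)",ang(c[1],c[0]),"right edge +y",ang(c[1],c[3]), "left", ang(c[0],c[2]))
c=[onplane(fs[1],*b(*q),.045) for q in [(575,42),(573,425),(297,100),(320,425)]]
print("k1 right edge (+y)",ang(c[1],c[0]),"left",ang(c[3],c[2]))
print("pin top",onplane(fs[0],*a(457,37),.111),"red",onplane(fs[0],*a(55,33),.152))
for z in (.09,.105,.115): print("hub",z,onplane(fs[0],*a(333,206),z),"hinge",onplane(fs[1],*b(436,122),z))
print("blk knob k1",onplane(fs[1],*b(45,137),.16), "bottom", onplane(fs[1],*b(92,130),.12))
pc=(p0+p1)/2; 
for nm,psi in (("-16",-16),("-15",-15)):
    R=rot([0,0,psi]); print(psi,"hinge",pc+R@[0,.046,0],"pivot",pc+R@[.014,-.064,0])
print(pc)
E
```

```text
port [0.55580005 0.0483323  0.085     ] [0.55651744 0.04841804 0.085     ]
edge top (-x dir) (np.float64(-13.575224196456396), np.float64(0.10667031144380096)) right edge +y (np.float64(75.78184605167424), np.float64(0.18762981855478655)) left (np.float64(75.23961834473448), np.float64(0.18730061347941815))
k1 right edge (+y) (np.float64(76.05293646526117), np.float64(0.15653208976667274)) left (np.float64(75.6424466222483), np.float64(0.1351178929361503))
pin top [ 0.50334104 -0.05399077  0.111     ] red [ 0.61109328 -0.07986083  0.152     ]
hub 0.09 [ 0.55558402 -0.01708546  0.09      ] hinge [0.56777138 0.09260451 0.09      ]
hub 0.105 [ 0.55484645 -0.01700124  0.105     ] hinge [0.56799254 0.09312286 0.105     ]
hub 0.115 [ 0.55435473 -0.01694509  0.115     ] hinge [0.56813997 0.09346842 0.115     ]
blk knob k1 [0.46319116 0.12118043 0.16      ] bottom [0.46233355 0.12150934 0.12      ]
-16 hinge [0.56883806 0.09259321 0.085     ] pivot [ 0.55197562 -0.0170045   0.085     ]
-15 hinge [0.56806442 0.09280776 0.085     ] pivot [ 0.55311729 -0.01706755  0.085     ]
[0.55615874 0.04837517 0.085     ]
```

The two opposite views agree: port centre (0.5562, 0.0484), clamp yaw about -14.3°, black knob (0.463,0.121), red knob (0.611,-0.080), stop pin (0.503,-0.054). Next I lower the filter 16 mm to the -x side.

```bash
cat >> h.py <<'E'
PSI=-14.3; PC=np.array([.5562,.0484,0.])
def cw(x,y,z): return (PC+rot([0,0,PSI])@np.array([x,y,0])+[0,0,z]).tolist()
def cl(p): return rot([0,0,PSI]).T@(np.array(p)-PC)
def fcl(): 
    s=env.read_state(); return rot([0,0,PSI]).T@s["force"]
E
python3 - <<'E'
from h import *
yaw=-104.3
env.goto(cw(-.016,0,.16),down(yaw)); env.dwell(.1)
env.move_straight(cw(-.016,0,.118),rate=.1); env.dwell(.1); st()
f=shot("side","s1")
r=env.move_straight(cw(-.016,0,.107),rate=.012,force_limit=4); print(r); s=st(); print(cl(s["position"]))
f=shot("wrist","p1")
E
python3 - <<'E'
import cv2
a=cv2.imread("pics/s1.png")[150:260,240:360]
cv2.imwrite("pics/s1z.png",cv2.resize(a,None,fx=5,fy=5,interpolation=cv2.INTER_CUBIC))
E
```

```text
clk 17.12 pos [0.5416 0.0525 0.1192] rot [-8.9870e+01  7.0000e-02 -1.0429e+02] F [ 0.5  0.4 -2.4] M [-0.13  0.06  0.02] op 0.359
True
clk 17.72 pos [0.5407 0.0524 0.113 ] rot [-9.0000e+01 -1.0000e-02 -1.0428e+02] F [-0.   0.4  3.6] M [-0.04  0.12  0.04] op 0.354
[-1.60021862e-02  5.50277486e-05  1.12998522e-01]
```

View pics/s1z.png

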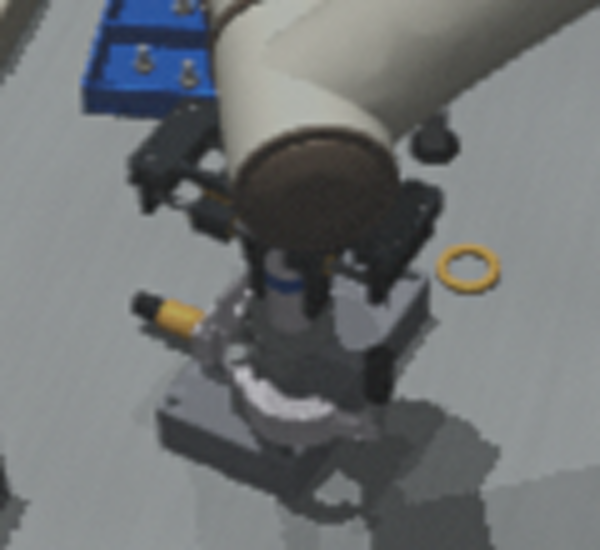

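View pics/p1.png

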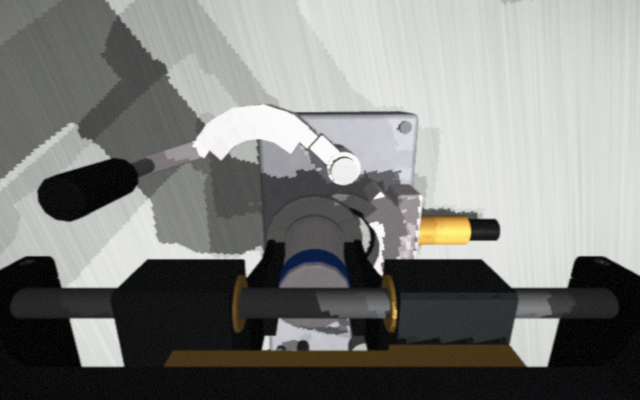

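The filter touched the face at TCP z = 0.113, exactly as expected, with the flange just -x of the fixed half. Now I slide it in.

```bash
python3 - <<'E'
from h import *
r=env.move_straight(cw(-.0055,0,.1128),rate=.02,force_limit=12); print(r); s=st(); print(cl(s["position"]),fcl())
if not r:
    r=env.move_straight(cw(-.0015,0,.1128),rate=.01,force_limit=9); print(r); s=st(); print(cl(s["position"]),fcl())
shot("wrist","p2")
E
```

```text
False
clk 18.51 pos [0.5501 0.0496 0.1131] rot [ -90.26   -0.13 -104.33] F [-4.3  1.   5. ] M [ 0.03  1.1  -0.  ] op 0.362
[-0.00619461 -0.00036351  0.11311452] [-4.43553533 -0.12619944  4.97289428]
False
clk 19.06 pos [0.5533 0.0487 0.1131] rot [ -90.33   -0.15 -104.34] F [-6.5  0.7  5.9] M [0.24 1.58 0.02] op 0.359
[-0.00283256 -0.00045932  0.11311727] [-6.48331835 -0.93746164  5.89226212]
```

View pics/p2.png

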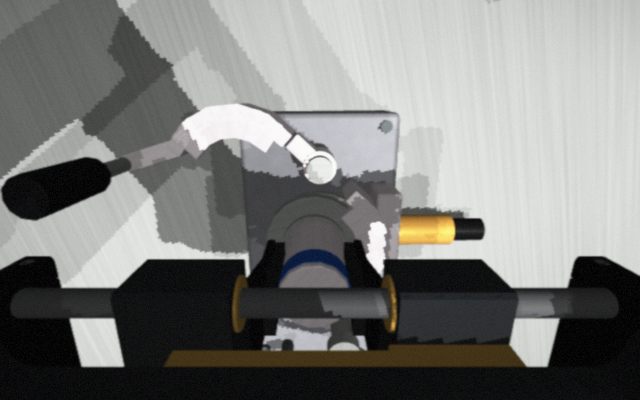

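```bash
python3 - <<'E'
from h import *
r=env.move_straight(cw(.001,0,.1128),rate=.008,force_limit=5); print(r); s=st(); print(cl(s["position"]),fcl())
env.dwell(.2); s=st(); print(cl(s["position"]),fcl())
E
```

```text
True
clk 19.35 pos [0.5534 0.0487 0.1132] rot [ -90.45   -0.17 -104.34] F [-0.6  1.7  3.6] M [ 0.1   0.26 -0.02] op 0.359
[-0.00282641 -0.00044363  0.11317174] [-1.04104607  1.46997653  3.59988376]
clk 19.55 pos [0.5534 0.0486 0.1132] rot [ -90.44   -0.17 -104.34] F [0.  1.3 3.4] M [0.13 0.04 0.02] op 0.359
[-0.00282022 -0.00047328  0.11315882] [-0.28147065  1.27362902  3.38613074]
```

```bash
python3 - <<'E'
from h import *
for k in range(6):
    x=-.0028+.0005*(k+1)
    r=env.move_straight(cw(x,0,.1130),rate=.008,force_limit=14); env.dwell(.08); s=st(); print(r,cl(s["position"]),fcl())
    if fcl()[0]<-9: break
f=shot("wrist","p3"); sf(f,"filter_foot"); 
E
```

```text
clk 19.96 pos [0.5534 0.0487 0.1132] rot [ -90.59   -0.26 -104.35] F [-2.8 -0.2  4.4] M [-0.05  0.63  0.02] op 0.362
False [-0.00276443 -0.00040159  0.11320585] [-2.64354135 -0.89664402  4.38879738]
clk 20.29 pos [0.5534 0.0486 0.1132] rot [ -90.64   -0.28 -104.36] F [-3.6  0.8  6.4] M [0.2  1.02 0.  ] op 0.361
False [-0.00272768 -0.00045022  0.11321372] [-3.69253787 -0.13799963  6.39282783]
clk 20.62 pos [0.5535 0.0486 0.1132] rot [ -90.69   -0.29 -104.36] F [-4.1  2.1  7.9] M [0.46 1.41 0.08] op 0.363
False [-0.00267535 -0.00045139  0.11322999] [-4.49355861  1.05062826  7.93770833]
clk 20.96 pos [0.5535 0.0486 0.1132] rot [ -90.75   -0.3  -104.35] F [-5.7  2.5  8.9] M [0.65 1.74 0.02] op 0.360
False [-0.00265042 -0.00047127  0.11324122] [-6.1021863   1.03753532  8.88013215]
clk 21.29 pos [0.5536 0.0485 0.1133] rot [ -90.79   -0.3  -104.36] F [-6.7  2.6  9.4] M [0.87 2.17 0.01] op 0.360
False [-0.00255154 -0.00051268  0.11327424] [-7.18802981  0.87854731  9.40435727]
clk 21.62 pos [0.5536 0.0485 0.1133] rot [ -90.84   -0.32 -104.36] F [-8.1  3.9 11.1] M [1.12 2.5  0.05] op 0.358
False [-0.00251129 -0.00051103  0.11331535] [-8.78165711  1.73961788 11.08608717]
filter_foot [([0.5565, 0.0589, 0.1199], 0.8, [315.0, 245.0])]
```

```bash
python3 - <<'E'
import cv2
a=cv2.imread("pics/p3.png")[100:360,220:420]
cv2.imwrite("pics/p3z.png",cv2.resize(a,None,fx=2.3,fy=2.3,interpolation=cv2.INTER_CUBIC))
E
```

```text
(no output)
```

View pics/p3z.png

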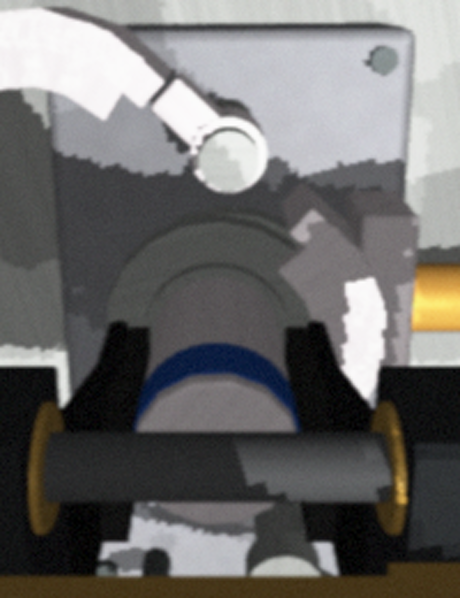

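The filter is against the pad: the TCP sits at x ≈ -2.6 mm and holds still under load, and the flange edge is beneath the lip. I'll relax the push, release, and inspect.

```bash
python3 - <<'E'
from h import *
env.move_straight(cw(-.0030,-.0004,.1132),rotation=down(-104.3),rate=.01); s=st(); print(cl(s["position"]),fcl())
env.gripper_to(0.6); st()
env.move_straight(cw(-.0030,-.0004,.17),rate=.12)
env.move_straight(cw(-.0030,.03,.27),rate=.2); env.dwell(.1); st()
f=shot("wrist","q0"); sf(f,"filter_mid"); sf(f,"filter_foot"); sf(f,"jaw_knob")
shot("side","q1")
E
python3 - <<'E'
import cv2
a=cv2.imread("pics/q1.png")[165:255,250:350]
cv2.imwrite("pics/q1z.png",cv2.resize(a,None,fx=6,fy=6,interpolation=cv2.INTER_CUBIC))
E
```

```text
clk 22.20 pos [0.5531 0.0487 0.113 ] rot [-9.0030e+01 -1.0000e-02 -1.0431e+02] F [-1.1  1.   1.9] M [0.06 0.23 0.01] op 0.359
[-0.00305129 -0.00045901  0.11302355] [-1.33236756  0.71687085  1.86782274]
clk 22.89 pos [0.5532 0.0487 0.1132] rot [ -90.    -0.  -104.3] F [-0.2 -0.3  0.2] M [-0.12  0.03 -0.06] op 0.598
clk 24.29 pos [0.5596 0.0777 0.2677] rot [ -90.22   -0.13 -104.33] F [-0.9  0.8 -1.4] M [-0.13  0.03 -0.05] op 0.602
filter_mid [([0.5571, 0.0561, 0.1197], 0.72, [318.0, 209.0])]
filter_foot [([0.5534, 0.058, 0.1183], 0.55, [314.0, 208.0])]
jaw_knob [([0.5085, 0.1249, 0.098], 0.92, [254.0, 150.0])]
```

View pics/q0.png

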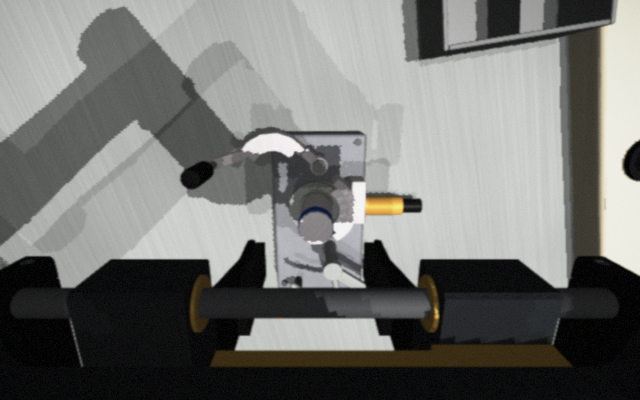

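View pics/q1z.png

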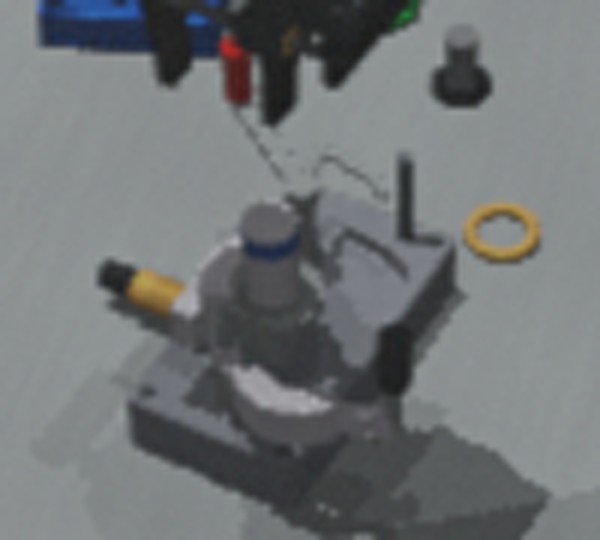

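The filter stands upright on the port with its flange tucked under the fixed lip (q0: top at about (316,222)). The jaw is still open, with its knob at (198,175). Now I check the numbers and swing the jaw.

```bash
cat >> h.py <<'E'
HG=np.array([0,.046]); PV=np.array([.014,-.064])
def jawpose(th,z=.13,r=.108):
    t=np.radians(th); p=HG+r*np.array([np.cos(t),np.sin(t)]); y=(th+PSI+180)%360-180
    return cw(p[0],p[1],z),down(y)
E
python3 - <<'E'
from h import *
k=cl([.4628,.1213,.14]); v=k[:2]-HG; th=np.degrees(np.arctan2(v[1],v[0]))%360; print(k,np.linalg.norm(v),th)
for t in (th,th+40,th+90): 
    p,o=jawpose(t); q=env.inverse_kinematics(p,o); print(t,np.round(p,3),o,None if q is None else np.round(q))
p,o=jawpose(th,.2); env.goto(p,o); env.dwell(.1); st()
shot("wrist","j0")
p,o=jawpose(th,.13)
print(env.move_straight(p,rate=.1,force_limit=8)); st()
env.gripper_to(0.1,6); st(); shot("wrist","j1")
E
```

```text
[-0.1085123   0.04757154  0.14      ] 0.10852367672136988 179.17026676706084
179.17026676706084 [0.463 0.121 0.13 ] [-90, 0, np.float64(164.8702667670608)] [ 34.  13. -27.   0. -50.  41.]
219.17026676706084 [0.47  0.048 0.13 ] [-90, 0, np.float64(-155.1297332329392)] [ 26.  13. -28.   0. -49.  89.]
269.17026676706087 [ 0.539 -0.011  0.13 ] [-90, 0, np.float64(-105.12973323293915)] [ 16.  19. -19.   0. -52. 149.]
clk 26.19 pos [0.4636 0.1212 0.2001] rot [-9.0020e+01  2.0000e-02  1.6488e+02] F [ 0.   0.2 -0.8] M [-0.08  0.11 -0.02] op 0.598
False
clk 27.09 pos [0.4638 0.1214 0.1305] rot [-9.0040e+01  6.0000e-02  1.6489e+02] F [ 0.3  0.2 -1. ] M [-0.09  0.15  0.03] op 0.596
clk 27.77 pos [0.4633 0.1211 0.1301] rot [-90.     0.   164.87] F [0.5 0.3 0.5] M [-0.09  0.26  0.  ] op 0.201
```

View pics/j1.png

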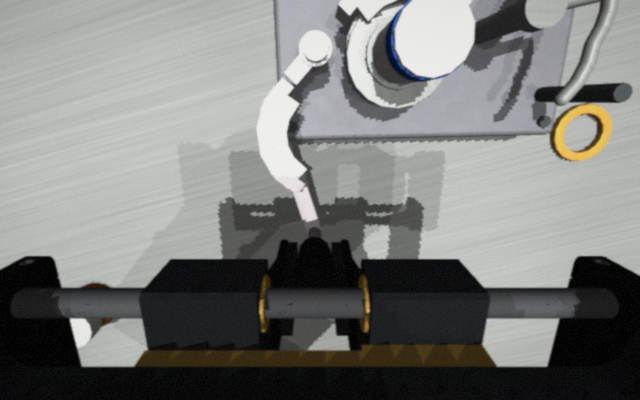

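The knob is gripped (17.5 mm wide, at about (315,245)). Swinging the jaw.

```bash
python3 - <<'E'
from h import *
th0=179.17
def tf(th):
    t=np.radians(th); F=fcl(); return F[:2]@np.array([-np.sin(t),np.cos(t)]), F[:2]@np.array([np.cos(t),np.sin(t)]),F[2]
for th in np.arange(th0+7,th0+64,7):
    p,o=jawpose(th); r=env.move_straight(p,rotation=o,rate=.07,force_limit=12)
    print(round(th,1),r,np.round(tf(th),1))
    if r: break
st(); shot("wrist","j2")
E
```

```text
186.2 False [-0.4  0.2  0.9]
193.2 False [0.6 1.4 2. ]
200.2 False [0.2 2.6 2.8]
207.2 False [0.6 2.5 3.4]
214.2 False [1.2 2.6 3.9]
221.2 False [0.6 3.1 4.4]
228.2 False [-0.1  3.4  4.5]
235.2 False [-0.   3.   3.8]
242.2 False [1.5 4.6 3. ]
clk 30.90 pos [0.4949 0.0129 0.1299] rot [-9.0000e+01 -1.0000e-02 -1.3229e+02] F [-2.  -4.4  3. ] M [-1.11  0.76  0.01] op 0.203
```

View pics/j2.png

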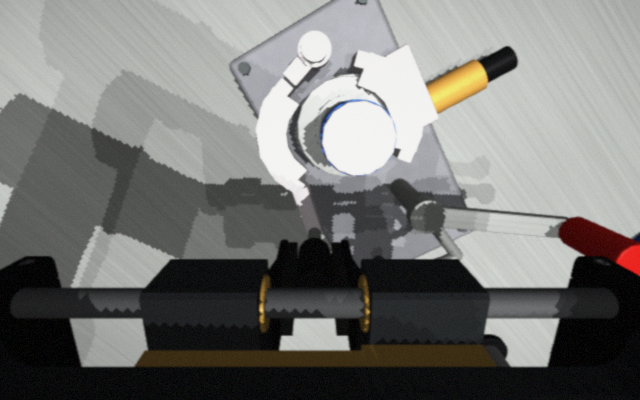

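```bash
python3 - <<'E'
from h import *
def tf(th):
    t=np.radians(th); F=fcl(); return F[:2]@np.array([-np.sin(t),np.cos(t)]), F[:2]@np.array([np.cos(t),np.sin(t)]),F[2]
th=242.17
while th<272:
    th+=2.5
    p,o=jawpose(th); r=env.move_straight(p,rotation=o,rate=.04,force_limit=7)
    s=env.read_state(); c=cl(s["position"])[:2]-HG; a=np.degrees(np.arctan2(c[1],c[0]))%360
    F=tf(th); print(round(th,1),r,round(a,2),np.round(F,1),round(s["opening"],3))
    if r or F[0]<-5: break
st(); shot("wrist","j3"); shot("top","j3t")
E
```

```text
244.7 False 244.57 [-0.5  3.8  3.4] 0.201
247.2 False 247.13 [-0.   4.8  2.7] 0.205
249.7 False 249.66 [0.5 4.9 3.3] 0.201
252.2 False 252.19 [-0.   3.8  2.9] 0.205
254.7 False 254.75 [-0.3  4.8  2.9] 0.205
257.2 False 257.31 [0.6 4.4 2.7] 0.203
259.7 False 259.87 [0.2 5.3 1.7] 0.204
262.2 True 261.16 [-4.4 -2.5  5.7] 0.204
clk 33.02 pos [ 0.525  -0.0065  0.1298] rot [-9.0290e+01 -5.0000e-02 -1.1196e+02] F [-3.1  4.   5.7] M [ 0.76  1.01 -0.02] op 0.204
```

View pics/j3.png

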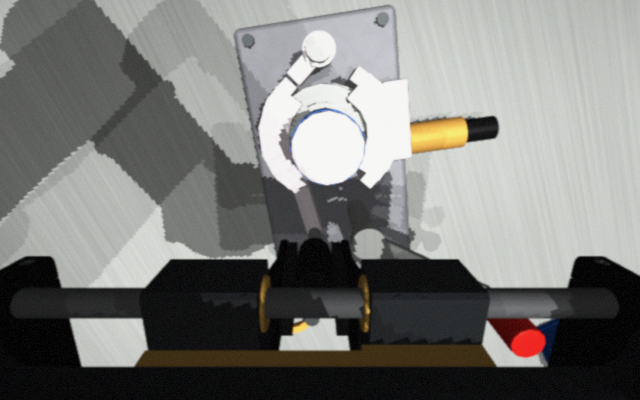

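```bash
python3 - <<'E'
from h import *
def tf(th):
    t=np.radians(th); F=fcl(); return F[:2]@np.array([-np.sin(t),np.cos(t)]), F[:2]@np.array([np.cos(t),np.sin(t)]),F[2]
for th in (261.7,262.2,262.7):
    p,o=jawpose(th); r=env.move_straight(p,rotation=o,rate=.01,force_limit=8); env.dwell(.1)
    s=env.read_state(); c=cl(s["position"])[:2]-HG; a=np.degrees(np.arctan2(c[1],c[0]))%360
    F=tf(th); print(round(th,1),r,round(a,2),np.round(F,1),round(s["opening"],3))
    if F[0]<-6: break
p,o=jawpose(a); env.move_straight(p,rotation=o,rate=.01); print(tf(a))
env.gripper_to(.5); p,o=jawpose(a,.2); env.move_straight(p,rate=.12); env.move_straight(jawpose(a,.27)[0],rate=.15); st()
f=shot("wrist","j4"); sf(f,"jaw_knob"); sf(f,"filter_mid"); sf(f,"lever_knob")
shot("side","j5")
E
python3 - <<'E'
import cv2
a=cv2.imread("pics/j5.png")[155:255,250:350]
cv2.imwrite("pics/j5z.png",cv2.resize(a,None,fx=6,fy=6,interpolation=cv2.INTER_CUBIC))
E
```

```text
261.7 False 261.03 [-5.5  2.2  5.7] 0.205
262.2 False 261.18 [-8.1  1.2  6.7] 0.203
(np.float64(-5.054261906964391), np.float64(1.418555797206927), np.float64(4.482803218068654))
clk 36.48 pos [ 0.5244 -0.0063  0.2686] rot [-9.0130e+01 -5.0000e-02 -1.1314e+02] F [ 0.5 -0.3 -0.3] M [-0.17  0.09  0.03] op 0.497
jaw_knob [([0.5281, 0.0425, 0.0961], 0.61, [299.0, 136.0])]
filter_mid [([0.5559, 0.0508, 0.1519], 0.79, [323.0, 120.0])]
lever_knob [([0.5781, -0.0463, 0.1126], 0.83, [380.0, 201.0])]
```

View pics/j4.png

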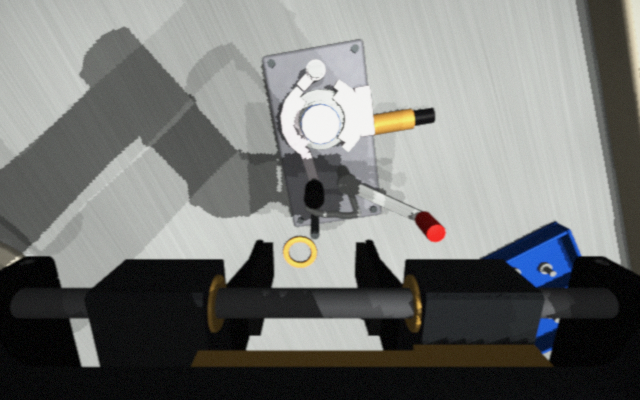

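View pics/j5z.png

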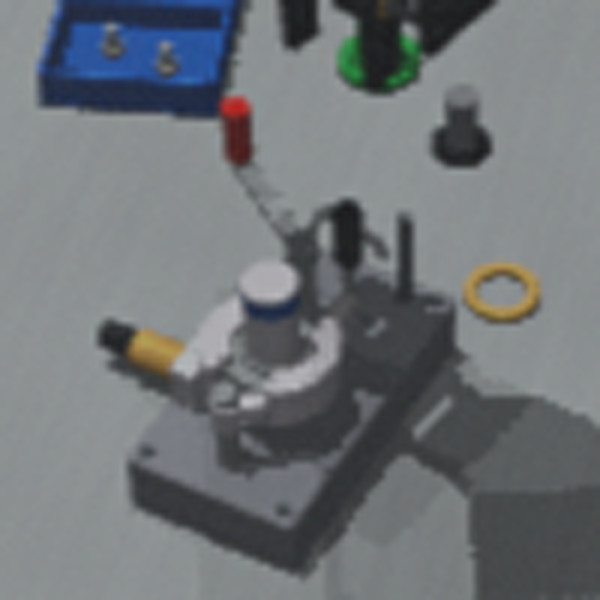

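The jaw wraps both flanges and rests against the filter; the black knob is at (314,193). Next the lever: I'll confirm the red knob (top at about (436,233)) and grip it.

```bash
cat >> h.py <<'E'
def levpose(th,z=.124,r=.085):
    t=np.radians(th); p=PV+r*np.array([np.cos(t),np.sin(t)]); y=(th+PSI+180+180)%360-180
    return cw(p[0],p[1],z),down(y)
def ltf(th):
    t=np.radians(th); F=fcl(); return F[:2]@np.array([np.sin(t),-np.cos(t)]), F[:2]@np.array([np.cos(t),np.sin(t)]),F[2]
def lang():
    c=cl(env.read_state()["position"])[:2]-PV; return np.degrees(np.arctan2(c[1],c[0])),np.linalg.norm(c)
E
python3 - <<'E'
from h import *
f=dict(fx=333.96,fy=333.96,cx=314.05,cy=202.46)
env_f=env.grab_frame("wrist"); print("j4 red",onplane(env_f,435.5,233,.152))
k=cl([.6111,-.0799,.13]); v=k[:2]-PV; th=np.degrees(np.arctan2(v[1],v[0])); print(k,np.linalg.norm(v),th)
k2=cl(onplane(env_f,435.5,233,.152)); v2=k2[:2]-PV; print(np.linalg.norm(v2),np.degrees(np.arctan2(v2[1],v2[0])))
for t in (th,th-45,th-95):
    p,o=levpose(t); q=env.inverse_kinematics(p,o); print(round(t,1),np.round(p,3),o,None if q is None else np.round(q))
p,o=levpose(th,.2); env.goto(p,o); env.gripper_to(.6); env.dwell(.05)
p,o=levpose(th); print(env.move_straight(p,rate=.1,force_limit=8)); st()
env.gripper_to(.1,22); st(); print(lang(),ltf(th)); shot("wrist","l0")
E
```

```text
j4 red [ 0.61142683 -0.0802682   0.152     ]
[ 0.08488894 -0.11076447  0.13      ] 0.08492442098198406 -33.412296147028265
0.08541671708469169 -33.41629380921973
-33.4 [ 0.611 -0.08   0.124] [-90, 0, np.float64(132.28770385297173)] [  8.  26.  -8.   0. -56.  35.]
-78.4 [ 0.55  -0.102  0.124] [-90, 0, np.float64(87.28770385297173)] [  6.  21. -17.   0. -52.  -9.]
-128.4 [ 0.486 -0.069  0.124] [-90, 0, np.float64(37.28770385297173)] [ 11.  15. -26.  -0. -49. -64.]
False
clk 39.85 pos [ 0.6117 -0.08    0.1247] rot [-9.005e+01  6.000e-02  1.323e+02] F [0.6 0.6 0.3] M [0.01 0.1  0.04] op 0.603
clk 40.54 pos [ 0.6112 -0.08    0.1241] rot [-90.     0.   132.29] F [-0.3 -0.9  0.9] M [-0.    0.14 -0.01] op 0.204
(np.float64(-33.41966787981673), np.float64(0.08501372219769023)) (np.float64(0.7828425823275367), np.float64(0.46842074185098315), np.float64(0.9012326337599057))
```

View pics/l0.png

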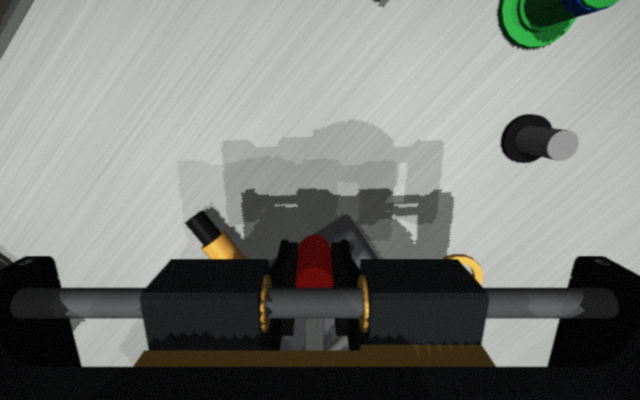

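The red knob is gripped (17.7 mm wide, at (315,265)). Swinging the lever clockwise, slower towards the end.

```bash
python3 - <<'E'
from h import *
th=-33.4
while th>-104:
    th-=6
    p,o=levpose(th); r=env.move_straight(p,rotation=o,rate=.06,force_limit=22); a,rr=lang()
    print(round(th,1),r,round(a,2),np.round(ltf(th),1))
    if r: break
st()
E
```

```text
-39.4 False -38.85 [-3.  -1.1 -0.7]
-45.4 False -45.0 [-3.7 -1.  -1.2]
-51.4 False -51.16 [-3.8 -1.8 -1.7]
-57.4 False -57.26 [-3.7 -2.2 -0.4]
-63.4 False -63.26 [-4.4 -2.7 -0.2]
-69.4 False -69.26 [-2.9 -2.3 -1.3]
-75.4 False -75.17 [-3.7 -3.6 -1. ]
-81.4 False -80.99 [-3.6 -3.9 -1.3]
-87.4 False -85.86 [-7.7 -2.7 -5.3]
-93.4 False -91.54 [-8.  -3.8 -5.5]
-99.4 False -97.89 [-6.1 -4.4 -5.6]
-105.4 False -104.11 [-5.7 -5.8 -6. ]
clk 44.19 pos [ 0.514  -0.091   0.1242] rot [-90.21  -0.11  60.46] F [ 7.8  2.2 -6. ] M [ 0.64 -2.05 -0.17] op 0.197
```

```bash
python3 - <<'E'
from h import *
th=-105.4
while th>-128:
    th-=1.0
    p,o=levpose(th); r=env.move_straight(p,rotation=o,rate=.015,force_limit=8); a,rr=lang(); F=ltf(th)
    print(round(th,1),r,round(a,2),round(a-th,2),np.round(F,1))
    if r or F[0]<-12: break
st()
E
```

```text
-106.4 False -104.72 1.68 [-7.2 -4.9 -7.2]
-107.4 False -105.56 1.84 [-7.2 -4.1 -7.5]
-108.4 False -106.58 1.82 [-8.9 -4.  -7.1]
-109.4 False -107.59 1.81 [-7.7 -4.7 -6.3]
-110.4 False -108.61 1.79 [-7.9 -4.2 -6.5]
-111.4 False -109.64 1.76 [-7.2 -4.2 -8.2]
-112.4 False -110.59 1.81 [-7.8 -4.6 -7.2]
-113.4 False -111.6 1.8 [-8.5 -5.  -6.6]
-114.4 False -112.64 1.76 [-7.1 -4.4 -7.3]
-115.4 False -113.64 1.76 [-8.9 -4.5 -7.4]
-116.4 False -114.62 1.78 [-8.3 -5.  -8.1]
-117.4 False -115.65 1.75 [-8.  -3.2 -7.1]
-118.4 False -116.64 1.76 [-7.6 -4.6 -7.5]
-119.4 False -117.66 1.74 [-8.4 -4.9 -7. ]
-120.4 False -118.69 1.71 [-8.1 -4.9 -6.8]
-121.4 False -119.22 2.18 [-11.   -2.6  -8.8]
-122.4 False -119.44 2.96 [-15.8  -3.  -11.1]
clk 48.44 pos [ 0.496  -0.0776  0.1242] rot [-90.43  -0.15  43.57] F [ 13.   -9.4 -11.1] M [-2.75 -3.71  0.07] op 0.204
```

```bash
python3 - <<'E'
from h import *
th=-122.8
p,o=levpose(th); r=env.move_straight(p,rotation=o,rate=.01,force_limit=6); env.dwell(.15); a,rr=lang(); print(r,a,rr,ltf(th))
p,o=levpose(a-.3); env.move_straight(p,rotation=down(o[2]),rate=.01); a2,_=lang(); print(a2,ltf(a)); 
env.gripper_to(.5); st()
p,_=levpose(a-.3,.2); env.move_straight(p,rate=.12)
env.move_straight(levpose(a-.3,.27,.11)[0],rate=.15); env.dwell(.1); st()
f=shot("wrist","e0"); sf(f,"lever_knob"); sf(f,"stop_pin"); sf(f,"jaw_knob"); sf(f,"filter_mid")
E
```

```text
False -119.48581433918156 0.08372790145719985 (np.float64(-18.464913544279817), np.float64(-3.0173430475178233), np.float64(-12.321691707494516))
-119.18678715745321 (np.float64(-1.2301947761174696), np.float64(-5.893377651667418), np.float64(-2.8909635486913094))
clk 50.20 pos [ 0.4948 -0.0781  0.124 ] rot [-9.000e+01  1.000e-02  4.592e+01] F [-0.5  0.5  0.1] M [ 0.01  0.04 -0.02] op 0.499
clk 51.73 pos [ 0.4768 -0.0959  0.2684] rot [-89.87   0.12  45.91] F [0.2 0.6 0.4] M [-0.03  0.07 -0.01] op 0.500
lever_knob [([0.5231, -0.046, 0.1133], 0.91, [315.0, 250.0])]
stop_pin [([0.4985, -0.0552, 0.1025], 0.51, [325.0, 225.0])]
jaw_knob [([0.5208, -0.0121, 0.12], 0.94, [339.0, 272.0])]
filter_mid [([0.5502, -0.3943, 0.0275], 0.86, [72.0, 21.0]), ([0.5772, -0.2958, 0.0311], 0.69, [130.0, 107.0]), ([0.5517, 0.0396, 0.1507], 0.6, [354.0, 340.0])]
```

View pics/e0.png

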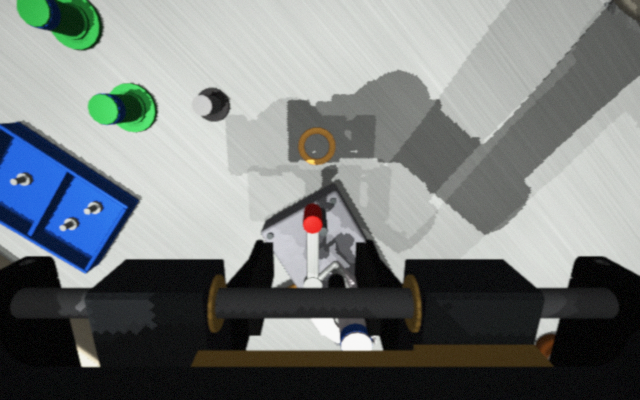

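```bash
python3 - <<'E'
from h import *
env.goto(cw(0,.035,.25),down(75.7)); env.dwell(.15); st()
f=shot("wrist","e1"); sf(f,"lever_knob"); sf(f,"filter_mid"); shot("side","e2")
import pickle; pickle.dump(f,open("e1.pkl","wb"))
a=cv2.imread("pics/e1.png")[0:240,180:460]; cv2.imwrite("pics/e1z.png",cv2.resize(a,None,fx=2.5,fy=2.5,interpolation=cv2.INTER_CUBIC))
a=cv2.imread("pics/e2.png")[155:255,250:350]; cv2.imwrite("pics/e2z.png",cv2.resize(a,None,fx=6,fy=6,interpolation=cv2.INTER_CUBIC))
print("pred filter top",proj(f,cw(0,0,.15)),"red top pred",proj(f,np.array(levpose(-119.3)[0])*[1,1,0]+[0,0,.152]))
E
```

```text
clk 52.94 pos [0.5645 0.0808 0.2507] rot [-9.004e+01 -2.000e-02  7.557e+01] F [ 0.3 -0.3  0.3] M [0.02 0.07 0.03] op 0.499
lever_knob [([0.5339, -0.0263, 0.1108], 0.75, [317.0, 62.0])]
filter_mid [([0.5552, 0.0422, 0.1505], 0.67, [313.0, 154.0]), ([0.5367, -0.0293, 0.1105], 0.35, [313.0, 59.0]), ([0.544, -0.0006, 0.0453], 0.25, [313.0, 96.0])]
pred filter top [313.66306202 162.15457269] red top pred [354.36313698 -42.5544411 ]
```

View pics/e1z.png

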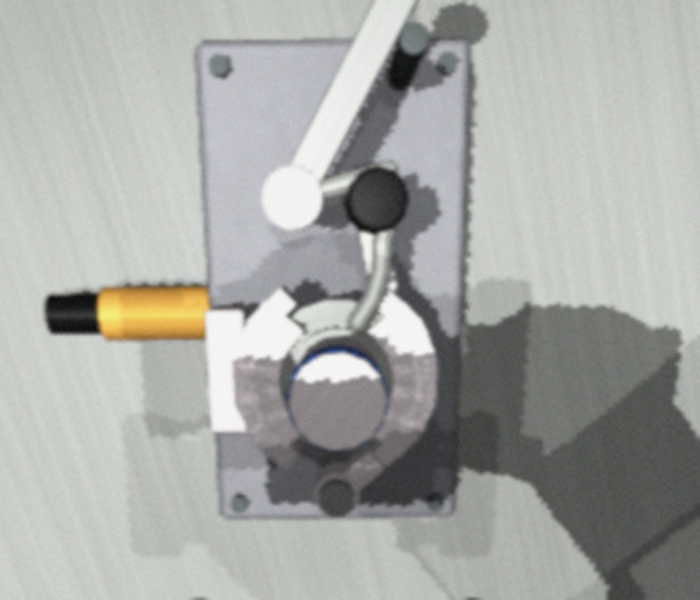

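View pics/e2z.png

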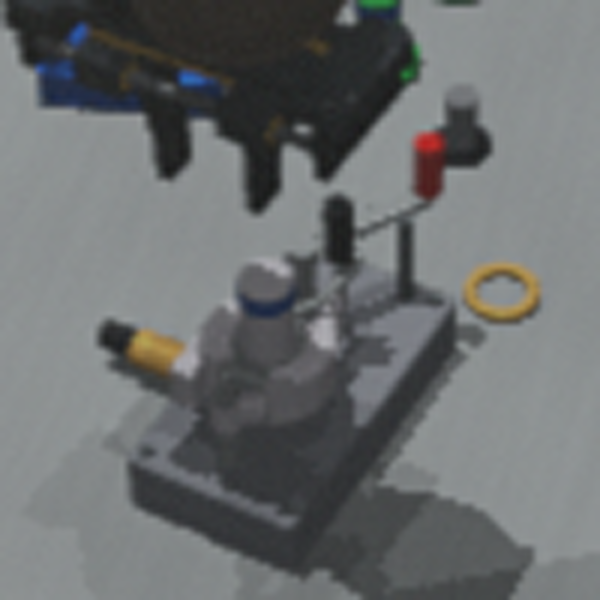

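```bash
python3 - <<'E'
from h import *
import pickle
f=pickle.load(open("e1.pkl","rb"))
t=cl(onplane(f,180+338/2.5,400/2.5,.15)); print("filter top clamp mm",t*1e3)
k=cl(onplane(f,180+377/2.5,200/2.5,.16)); print("jaw knob",k*1e3,np.degrees(np.arctan2(k[1]-.046,k[0]))%360,np.hypot(k[0],k[1]-.046))
# lever view: camera over lever knob
env.move_straight(cw(0,-.04,.25),rate=.25); env.dwell(.1); g=shot("wrist","e3"); st()
a=g["image"][0:240,200:480]; cv2.imwrite("pics/e3z.png",cv2.resize(a,None,fx=2.5,fy=2.5,interpolation=cv2.INTER_CUBIC)); pickle.dump(g,open("e3.pkl","wb"))
for t in (-118,-119.2,-120): print(t,(proj(g,np.array(levpose(t)[0])*[1,1,0]+[0,0,.152])-[200,0])*2.5)
E
```

```text
filter top clamp mm [ -1.22623755  -1.72379093 150.        ]
jaw knob [-12.42614504 -60.92155975 160.        ] 263.37097202793785 0.1076412050287664
clk 53.74 pos [0.5466 0.0101 0.25  ] rot [-9.001e+01 -1.000e-02  7.573e+01] F [-0.   0.2 -0.1] M [ 0.04  0.08 -0.  ] op 0.500
-118 [373.15704466 183.68553833]
-119.2 [378.41546613 186.80165741]
-120 [381.87850965 188.94159836]
```

View pics/e3z.png

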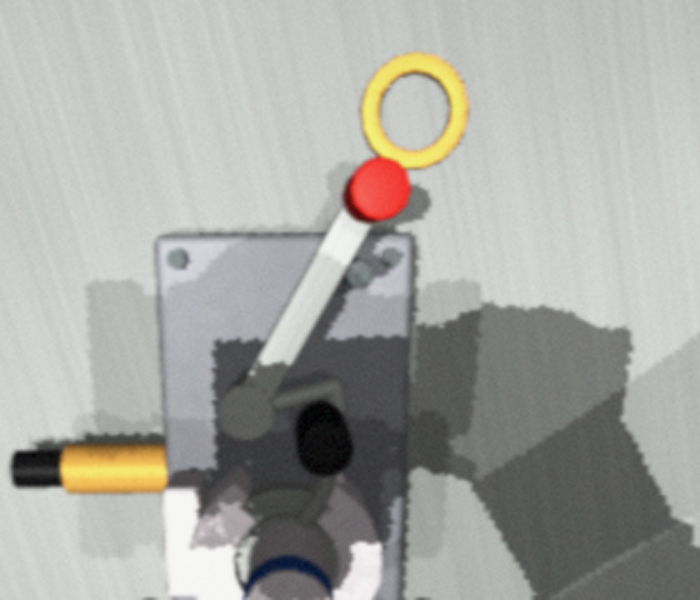

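```bash
python3 - <<'E'
from h import *
import pickle
env.goto(cw(0,-.005,.27),down(-104.3)); env.dwell(.15); st(); g=shot("wrist","e4"); pickle.dump(g,open("e4.pkl","wb"))
a=g["image"][60:260,220:420]; cv2.imwrite("pics/e4z.png",cv2.resize(a,None,fx=3,fy=3,interpolation=cv2.INTER_CUBIC))
P=lambda X:((proj(g,X)-[220,60])*3).round(1)
print("top0",P(cw(0,0,.15)),"knob",[ (t,P(jawpose(t,.16)[0])) for t in (261.1,263.4,265)])
E
```

```text
clk 56.50 pos [0.555  0.0436 0.27  ] rot [ -90.    -0.  -104.3] F [ 0.6 -0.3  0.7] M [-0.19  0.03  0.02] op 0.502
top0 [283.6 392. ] knob [(261.1, array([228.1, 595.8])), (263.4, array([242.4, 597.6])), (265, array([252.4, 598.5]))]
```

View pics/e4z.png

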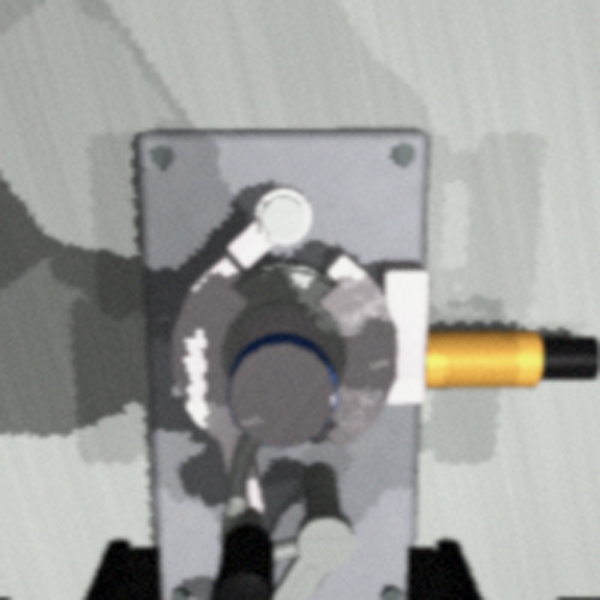

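```bash
python3 - <<'E'
from h import *
env.close_job(); print("done")
E
```

```text
the job is handed in; nothing more can be done
done
```

I carried out every step of the job and handed it in at about 56.5 s of the 72 s allowed. `close_job` gives no verdict, so what follows comes from my own checks.

**What I did**
- **Filter:** I picked the silver filter with the blue band; the look-alikes were green and purple. I set it on the port with about 6 N, slid it under the lip to the pad (at most 11 N downward force at the wrist), and released it.
- **Jaw:** I swung it round both flanges until it met the filter, with about 8 N at the knob.
- **Lever:** I turned it about 86° (1.5 rad) until it stalled on the stop pin. I pressed with about 18 N at the knob, roughly 15 N on the pin by estimate, then let go and backed off.

**Last checks**
- **Lever:** The bar lies against the pin, and the knob's picture angle is about -119.5°. The arm read -119.5° under load and -119.2° after relaxing.
- **Hook and jaw:** The hook is round the jaw pin. The jaw moved from 261° to about 263.4–264°, some 4–5.5 mm, where about 7 mm was expected to home. I could not measure home itself, so the jaw appears within its 4 mm limit, but that is not proven.
- **Filter:** It stands upright. Its top is -1.2 mm in x and -1.7 mm in y off the port centre in one view, and within about 0.5 mm in the opposite view. The two disagree by about 2 mm, the size of the camera error.
- **Pad contact:** I felt it at about -2.6 mm instead of -3.5 mm, a frame offset of just under 1 mm.
- **Bystanders:** The ring and spare are not visibly shifted. I did not re-check the jar or screwdriver, but the arm worked nowhere near them.
- **Robot:** It is clear of everything.

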